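Put the misplaced surgery supplies back into their fitting holders

TASK

Everything here was put back one holder off: put it right, so that the glass vial stands upright in the small round cup, the dropper bottle upright in the medium cup, the roll of tape lies flat in the large cup and the flat bit box lies inside the rectangular tray. The vial now stands in the medium cup, the bottle in the large cup and the tape lies in the tray, so empty each holder before you fill it. In the end each thing must sit fully down on the floor of its own holder, let go and still.

Things in the scene. Friction and masses are not known exactly. Their poses are not given: they have to be found in the camera images.
- vial: small glass injection vial with crimped grey cap, blue band on its label; 24 mm diameter, 53 mm tall, straight body up to 46 mm, then a narrower 18 mm cap; 41 g. Starts standing in the medium cup. Origin: centre of its underside, z up along the vial. Grasp round the body, fingertips about 20 mm above its underside, clear of the cup's rim.
- bottle: white dropper bottle with blue nozzle; body 34 mm diameter and 52 mm high, then a 20 mm wide collar to 64 mm and a thin nozzle to 83 mm; 45 g. Starts standing in the large cup. Origin: centre of its underside, z up along the bottle. Grasp round the body, fingertips about 27 mm above its underside.
- tape: roll of white surgical tape 47 mm outside diameter (solid to the touch), 24 mm high; 24 g. Starts lying flat in the tray. Origin: centre of its underside, z up. Grasp across the outside diameter, fingertips 11 to 15 mm above its underside so that they stay above the cup's rim when it is set down.
- bits: flat rectangular dark box of drill bits with clear closed lid (does not open), lying on the bench, 54 mm along its x, 82 mm along its y, 21 mm high; 120 g. Origin: centre of its underside, z up. Grasp across the 54 mm width, fingertips 8 to 12 mm above its underside. It may lie either way round in the tray.
- cup_small: the smallest of three grey round cups fixed to the bench: 40 mm inner diameter at the rim, tapering to 32 mm at the floor. As in all three cups the rim is 14 mm above the bench and the inner floor 4 mm above the bench, wall 3 mm, rubber foot 3 mm wider than the rim all round. Starts empty. Origin: centre of its underside, on the bench.
- cup_medium: the middle one of the three grey cups, fixed: 54 mm inner diameter at the rim, 44 mm at the floor; rim at 14 mm, inner floor at 4 mm. Origin: centre of its underside, on the bench.
- cup_large: the largest of the three grey cups, fixed: 70 mm inner diameter at the rim, 58 mm at the floor; rim at 14 mm, inner floor at 4 mm. Origin: centre of its underside, on the bench.
- tray: low grey rectangular tray fixed to the bench, 76 mm along its x, 104 mm along its y outside, 70 by 98 mm inside; rim 9 mm above the bench, inner floor 3 mm above the bench. Starts with the tape in it. Origin: centre of its underside, on the bench; its y is the long side.
- stereotax: fixed metal frame in mid bench, an obstacle, not handled; origin: centre of its underside. From 0.10 m nearer the robot than its origin nothing is over 0.10 m high: cross from side to side there. Beyond, it rises to 0.39 m. A level rail 0.21 to 0.26 m high juts out to -y, to 0.28 m from its origin, at 0.01 to 0.04 m beyond its origin in x.
There are look-alikes about, which are no part of the job. Leave any yellow look-alike of the tape alone.

How it is judged:
By the outcome, as a careful person would: the job done as asked, in the order asked, and still so for the second after the job is handed in, with the robot touching nothing.
It also fails if it takes over 139 s, if anything falls off the work surface, if the arm or the gripper's body presses on something with over 40 N, if the wrist force passes 120 N, or if a joint passes its speed limit or range.

ROBOT

A 6-joint arm with a two-finger parallel gripper is mounted at the origin on a cart in front of the work surface, level with it; the furniture and walls round the work are solid. World frame = base frame: x ahead of the robot, y to its left, z up, the work surface at z = 0. Lengths are in mm, angles in rad, forces in N, time in s.
With the tool pointing down it reaches from about 275 to 750 mm from the base axis. Payload 10.2 kg.
Tool frame: the origin (TCP) lies at the very end of the fingers, on their centre line; the grasp point (between the pads) lies 19 mm behind it; z points along the fingers, y is the line along which they close (so a half turn about z gives the same grasp; the last joint's range is limited). The gripper opens to 85 mm and grips with 20 to 120 N. Pads are 22 mm wide; open, the fingers measure 114 mm over their backs; the gripper's body (76 mm by 85 mm) begins 54 mm behind the grasp point. The pads swing forward as they close: fully open they stand 13 mm farther back than shut.
Start: joints at [0.922, 0.313, 1.498, -0, 1.331, -0.223], TCP at [216.864, 478.123, 231.294] pointing down, gripper open.
Joint ranges: [-2.94, 2.94], [-0.97, 2.17], [0.19, 2.56], [-1.23, 4.37], [0.02, 3.11], [-2.88, 2.88]. Speed limits (rad/s): [2.39, 2.39, 3.01, 3.14, 3.14, 3.14].

INTERFACE

Orientations are given as a unit quaternion [w, x, y, z].
In Python, from rig import * gives the robot as it stands. The module is installed in compiled form; this text tells all that it offers.
- The arm moves only by the shell command python3 -m crank 'ROWS' [FORCE]. ROWS is JSON, a list that holds one entry, the list of rows, each a list of 7 numbers: the shift along the tool's x, y, z in units of 25 mm (1.0 is 25 mm), then the turn, a rotation vector about the tool's x, y, z in units of 8 degrees (1.0 is 8 degrees), then the finger opening in mm, from 0 to 85.4. A call has exactly 8 rows; each row shifts and turns the commanded pose from where the row before left it, along the tool's axes as they then stand; what a row does not reach is not made up. A row lasts 1/10 s, in which the tool goes at most 50 mm and 8.59 degrees, less where a joint would pass 70% of its speed; a pose out of reach is approached as far as the arm can. A call is refused whole if a number of a shift passes 1 or a number of a turn 1, either way. A call with a gripper value outside its range is refused whole. The fingers move at their own pace and stop on an object; FORCE is the grip in N (left out, the last holds). Time passes only in rows, so rows that do not move let the fingers close, or fill a call up. It gives the time, the measured TCP pose, the force, the opening and the grip force at its end, in the units of the state.
- sense(): the state, without advancing time (a new reading comes with each control period).
- capture(name): name is "scene" or "top" or "wrist"; returns the picture (480x640x3 uint8, blue, green, red); there is no depth.
- camera_model(name): a dict with "fx", "fy", "cx", "cy" (pixels), "world_from_camera" (4x4, takes a point from camera to world coordinates); the wrist camera has in their place "T_tool_cam" (4x4, takes a point from camera to tool coordinates, whose origin is the TCP and whose axes are the flange's). Camera axes: x right, y up, looking along -z (the intrinsics and any distortion apply to the point x, -y, -z); pixel columns grow to the right and rows downward; lengths in mm; the calibration is good to about 2 mm. The wrist camera is an equidistant fisheye: a pixel r from the principal point sees the ray r / f radians off the axis. A picture is of the moment at which its call begins: read the wrist's pose just before it. camera_model takes no time and is no camera call.
- finish_job(): hands the job in; it is judged then, once.
The state is a dict: "time_s": time; "joints": joint angles; "dq": joint speeds; "tau": joint torques, N m; "eef_pos": TCP position; "ee_rot": TCP orientation; "force": force on the tool from outside, world axes, zero at the start; "wrist_torque": the same for the moment, N m; "grip_width": opening from 0.0 (shut) to 1.0 (fully open); "grip_force": force on a finger pad.
Only numpy, scipy, OpenCV 4.12 (cv2) and the standard library are available. Lean on these libraries where they do the work, as an engineer would, in place of code of your own. Each camera call takes 0.05 s, during which the arm holds its last target. There are 200 camera calls.

## Working session

There is one attempt and no reset: what is moved stays moved. The work goes in short steps, Python scripts to look and compute and a shell command to move; the robot and the scene stay as the last step left them, time stands still between calls to the robot, and variables do not carry over. Pictures are saved under pics/ and viewed, at most 14 in all, crops included, and the job is handed in when it is done.

```bash
mkdir -p pics; python3 - <<'E'
from rig import *
import cv2
s=sense();print({k:s[k] for k in('time_s','eef_pos','ee_rot','grip_width','force')})
for n in('scene','top','wrist'):
    cv2.imwrite(f'pics/{n}0.png',capture(n))
    print(n,camera_model(n))
E
```

```text
{'time_s': 0.0, 'eef_pos': array([216.6945543 , 477.91129155, 230.74898027]), 'ee_rot': array([-2.65357556e-04,  2.11290421e-01,  9.77423121e-01, -5.74054493e-04]), 'grip_width': 0.9995201410465824, 'force': array([-0.27006851,  0.41739766, -0.24000068])}
scene {'fx': 458.64617879145004, 'fy': 458.64617879145004, 'cx': 318.42799231093517, 'cy': 245.79891115777437, 'world_from_camera': array([[ 5.12654338e-01,  6.72686373e-01, -5.33552784e-01,
        -1.68386280e+02],
       [-8.58593113e-01,  4.02983844e-01, -3.16894127e-01,
        -3.73664208e+02],
       [ 1.84279088e-03,  6.20561894e-01,  7.84155303e-01,
         9.68054657e+02],
       [ 0.00000000e+00,  0.00000000e+00,  0.00000000e+00,
         1.00000000e+00]])}
top {'fx': 460.24421430733616, 'fy': 460.24421430733616, 'cx': 317.6103527600214, 'cy': 243.335994468289, 'world_from_camera': array([[-1.91578350e-02,  9.94033957e-01, -1.07375371e-01,
         3.22637365e+02],
       [-9.99636522e-01, -1.70061178e-02,  2.09192570e-02,
         1.68475804e+01],
       [ 1.89684136e-02,  1.07737110e-01,  9.93998448e-01,
         1.21168348e+03],
       [ 0.00000000e+00,  0.00000000e+00,  0.00000000e+00,
         1.00000000e+00]])}
wrist {'fx': 371.64829954431775, 'fy': 371.64829954431775, 'cx': 325.19861887983626, 'cy': 237.75169914643547, 'T_tool_cam': array([[ 1.34975690e-04,  9.65870829e-01,  2.59024174e-01,
         6.60005033e+01],
       [ 9.99999274e-01, -4.40526991e-04,  1.12158095e-03,
         8.91878978e-01],
       [ 1.19740946e-03,  2.59023834e-01, -9.65870188e-01,
        -1.42907376e+02],
       [ 0.00000000e+00,  0.00000000e+00,  0.00000000e+00,
         1.00000000e+00]])}
```

View pics/top0.png

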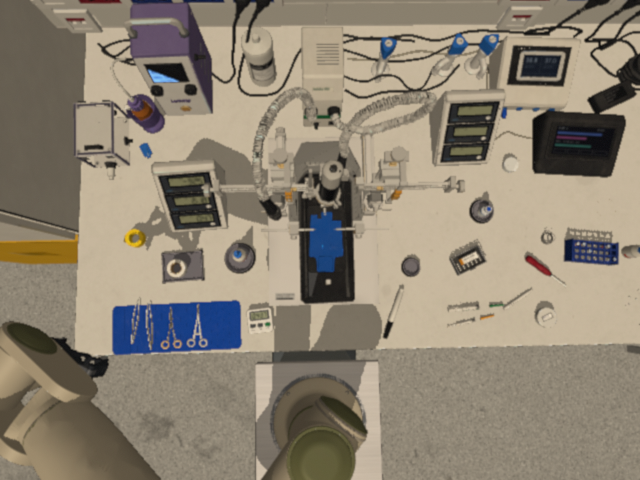

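View pics/scene0.png

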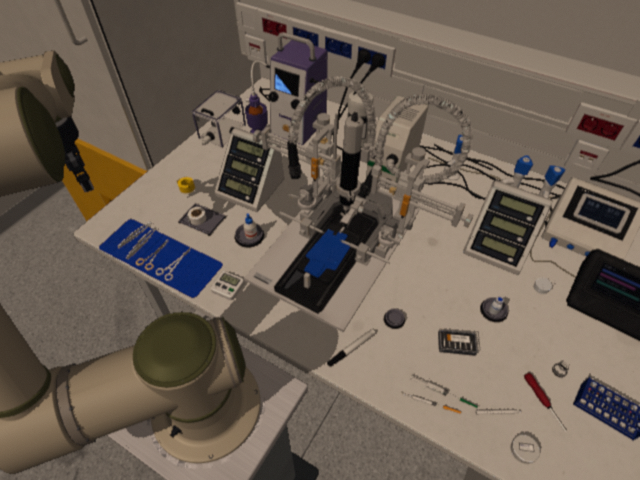

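The top view shows the tray with tape at (183,267) and the large cup with bottle at (240,256). It also shows the small cup at (410,265), the medium cup with vial at (482,210) and the bit box at (467,258). The yellow look-alike is at (135,238), and other white rings are at (545,316) and (511,163). The scene view agrees. I'll enlarge to confirm and measure.

```bash
python3 - <<'E'
import cv2,numpy as np
t=cv2.imread('pics/top0.png');s=cv2.imread('pics/scene0.png')
def c(im,x,y,w=66,h=50,k=6):
    o=cv2.resize(im[y:y+h,x:x+w],None,fx=k,fy=k,interpolation=cv2.INTER_CUBIC)
    for i in range(0,w,10):
        cv2.line(o,(i*k,0),(i*k,6),(0,0,255),1);cv2.putText(o,str(x+i),(i*k,16),0,.35,(0,0,255),1)
    for j in range(0,h,10):
        cv2.line(o,(0,j*k),(6,j*k),(0,0,255),1);cv2.putText(o,str(y+j),(8,j*k+4),0,.35,(0,0,255),1)
    return o
m=np.vstack([np.hstack([c(t,150,242),c(t,205,230)]),np.hstack([c(t,385,240),c(t,440,235)])])
cv2.imwrite('pics/m1.png',m)
m=np.vstack([np.hstack([c(t,450,185),c(s,465,280)]),np.hstack([c(s,220,205),c(s,170,190)])])
cv2.imwrite('pics/m2.png',m)
E
```

```text
(no output)
```

View pics/m1.png

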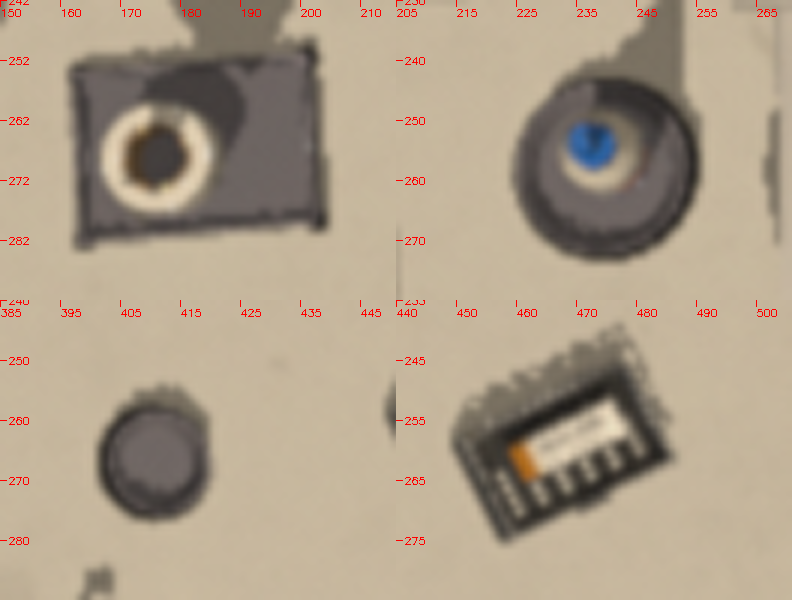

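View pics/m2.png

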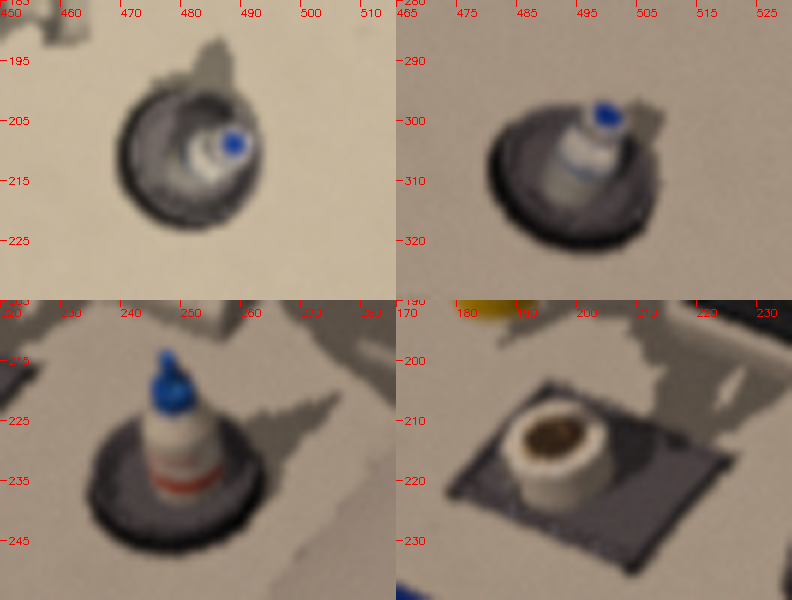

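The crops confirm the holders and their contents. The white tape, not the yellow one at (135,238), lies in the tray at top (176.2,268.2). The bottle stands in the large cup at (240,258), the vial in the medium cup at (482,211), the small cup is empty at (410.7,267), and the bits are centred at (468.2,260.2).

```bash
cat > h.py <<'E'
from rig import *
import numpy as np
C={n:camera_model(n) for n in('scene','top','wrist')}
def ray(n,p,st=None):
    c=C[n];d=np.array([p[0]-c['cx'],p[1]-c['cy']])/c['fx']
    if n=='wrist':
        from scipy.spatial.transform import Rotation as R
        r=np.hypot(*d)+1e-12;v=np.array([d[0]/r*np.sin(r),-d[1]/r*np.sin(r),-np.cos(r)])
        q=st['ee_rot'];T=np.eye(4);T[:3,:3]=R.from_quat([*q[1:],q[0]]).as_matrix();T[:3,3]=st['eef_pos']
        W=T@c['T_tool_cam']
    else:
        v=np.array([d[0],-d[1],-1]);W=c['world_from_camera']
    return W[:3,3],W[:3,:3]@v
def at(n,p,z,st=None):
    o,v=ray(n,p,st);return (o+v*(z-o[2])/v[2]).round(1)[:2]
E
python3 - <<'E'
from h import *
P=lambda l,n,p,z:print(l,n,at(n,p,z))
for p in[(161.7,252.8),(202,249.8),(203.7,279.5),(163.7,282.5)]:P('tray','top',p,6)
P('tray c','top',(182.8,266.1),6)
for p in[(194.8,204.3),(226.5,216.3),(209.3,235.6),(178.7,222)]:P('tray','scene',p,6)
P('tape','top',(176.2,268.2),27);P('tape','scene',(196.3,213),27)
P('large','top',(240,258.2),5)
P('bottle','top',(237.7,253.8),87);P('bottle','scene',(247.8,213.7),87);P('bottle front base','scene',(250.8,238.3),4)
P('small','top',(410.7,267),7);P('small','scene',(395,318),10)
for p in[(449.8,257.8),(478.7,245.8),(486,261.7),(458.2,275.5)]:P('bits','top',p,18)
P('medium','top',(481.7,211.3),5)
P('vial','top',(489,209),57);P('vial','scene',(500.3,299.2),57);P('vial frontbase','scene',(493.2,314.2),4)
P('stereotax','top',(327,190),0);P('rail end','top',(462,185),235);P('yellow','top',(135,238),20)
P('scale corner','top',(228,230),0);P('edge','top',(200,352),0)
E
```

```text
tray top [435.  399.3]
tray top [441.  294.6]
tray top [363.4 289.6]
tray top [357.5 392.8]
tray c top [399.2 344.1]
tray scene [434.1 398.6]
tray scene [444.1 291.6]
tray scene [364. 288.]
tray scene [358.7 392.6]
tape top [392.8 355.1]
tape scene [397.5 356.5]
large top [417.3 195.6]
bottle top [421.7 189. ]
bottle scene [428.1 193.9]
bottle front base scene [415.5 186.7]
small top [ 386. -252.]
small scene [ 389.4 -254. ]
bits top [ 407.6 -353.2]
bits top [ 437.8 -431.1]
bits top [ 395.7 -447.9]
bits top [ 361.1 -372.9]
medium top [ 531.7 -449.3]
vial top [ 528.4 -448.4]
vial scene [ 532.8 -448.7]
vial frontbase scene [ 523.4 -451.1]
stereotax top [597.  -36.6]
rail end top [ 550.5 -320.6]
yellow top [473.3 464.2]
scale corner top [493.1 227.9]
edge top [177.8 299. ]
```

```bash
python3 -m crank '[[[0,0,-1,0,0,1,85],[0,0,-1,0,0,1,85],[0,0,0,0,0,1,85],[0,0,0,0,0,1,85],[0,0,0,0,0,1,85],[0,0,0,0,0,1,85],[0,0,0,0,0,1,85],[0,0,0,0,0,1,85]]]'
python3 -m crank '[[[-1,1,0,0,0,0.2,85],[-1,1,0,0,0,0,85],[-1,1,0,0,0,0,85],[-1,1,0,0,0,0,85],[-1,1,0,0,0,0,85],[-1,1,0,0,0,0,85],[-1,0,0,0,0,0,85],[-1,0,0,0,0,0,85]]]'
python3 -c "
from rig import *;s=sense();print(s['time_s'],s['eef_pos'],s['ee_rot'],s['joints'],s['force'])"
```

```text
time_s: 0.95
eef_pos: [216.8, 478.1, 281.1]
ee_rot: [0.0, 0.699, 0.715, -0.0]
force: [-0.7, -0.4, 0.6]
grip_width: 0.992
grip_force: 0.0
time_s: 1.75
eef_pos: [367.9, 277.6, 280.8]
ee_rot: [-0.0, 0.707, 0.707, -0.0]
force: [-0.2, 0.3, 0.4]
grip_width: 0.995
grip_force: 0.0
1.75 [367.86891805 277.61358586 280.84325954] [-1.60865726e-04  7.07352870e-01  7.06860453e-01 -4.36842552e-04] [ 3.91384977e-01  1.35992722e-01  1.59007785e+00 -3.84594622e-05
  1.41645235e+00  3.92087290e-01] [-0.23687795  0.29197718  0.43514846]
```

```bash
cat > snap.py <<'E'
import sys,pickle,cv2
from rig import *
n=sys.argv[1];s=sense();cv2.imwrite(f'pics/{n}.png',capture('wrist'));pickle.dump({k:s[k] for k in('eef_pos','ee_rot')},open(f'pics/{n}.pkl','wb'))
print(s['time_s'],s['eef_pos'].round(1),s['ee_rot'].round(3))
E
python3 snap.py wL
python3 -m crank '[[[-1,0,0,0,0,0,85],[-1,0,0,0,0,0,85],[-1,0,0,0,0,0,85],[-1,0,0,0,0,0,85],[-1,0,0,0,0,0,85],[-1,0,0,0,0,0,85],[-1,0,0,0,0,0,85],[-1,0,0,0,0,0,85]]]'
python3 -m crank '[[[-1,0,0,0,0,0,85],[-1,0,0,0,0,0,85],[-1,0,0,0,0,0,85],[-1,0,0,0,0,0,85],[-1,0,0,0,0,0,85],[-1,0,0,0,0,0,85],[-1,0,0,0,0,0,85],[-1,0,0,0,0,0,85]]]'
python3 -m crank '[[[-1,0,0,0,0,0,45],[-1,0,0,0,0,0,45],[-1,0,0,0,0,0,45],[-1,0,0,0,0,0,45],[-1,0,0,0,0,0,45],[-1,0,0,0,0,0,45],[-1,1,0,0,0,0,45],[-1,1,0,0,0,0,45]]]'
python3 snap.py wR
```

```text
1.75 [367.9 277.6 280.8] [-0.     0.707  0.707 -0.   ]
time_s: 2.6
eef_pos: [367.4, 77.9, 281.2]
ee_rot: [-0.0, 0.707, 0.707, -0.0]
force: [0.6, 0.6, -0.5]
grip_width: 0.998
grip_force: 0.0
time_s: 3.4
eef_pos: [367.4, -122.1, 281.2]
ee_rot: [-0.0, 0.707, 0.707, -0.0]
force: [0.6, 0.2, -0.1]
grip_width: 0.997
grip_force: 0.0
time_s: 4.2
eef_pos: [418.0, -322.3, 281.3]
ee_rot: [0.0, 0.707, 0.707, -0.0]
force: [-0.5, -0.2, 0.2]
grip_width: 0.527
grip_force: 0.0
4.2 [ 418.  -322.3  281.3] [ 0.     0.707  0.707 -0.   ]
```

View pics/wL.png

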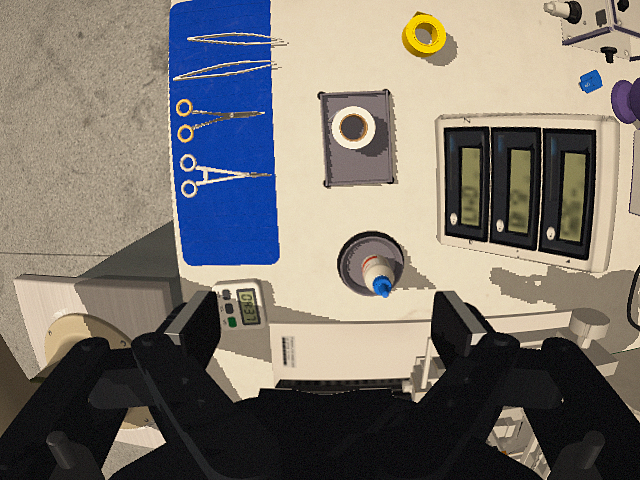

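View pics/wR.png

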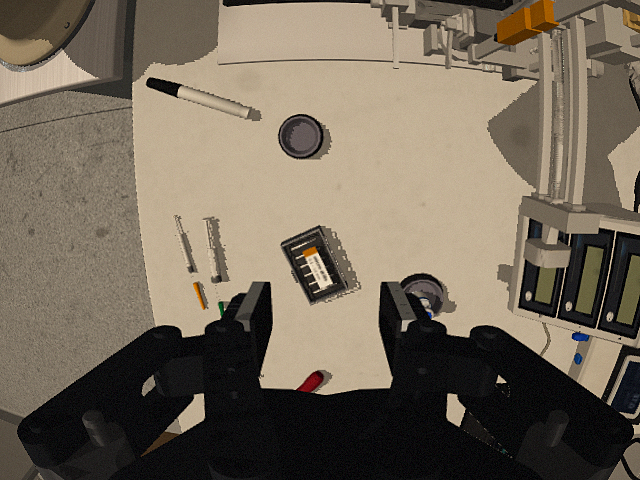

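wL shows tray corners at (320,93), (395,92), (393,184) and (325,186), the tape top at (353,127), the large cup outline centre at (371,263) and the bottle tip at (382,287). wR shows the small cup at (300,136), the bit box corners at about (281,242) and (322,226), and the medium cup near (423,293), partly hidden by a finger.

```bash
python3 - <<'E'
from h import *
import pickle,cv2
L=pickle.load(open('pics/wL.pkl','rb'));R=pickle.load(open('pics/wR.pkl','rb'))
for p in[(320,93),(395.5,92),(393,184),(325,186)]:print('tray',at('wrist',p,9,L))
print('tape',at('wrist',(353,127),27,L),'large',at('wrist',(371,263),6,L),'tip',at('wrist',(382,287),87,L))
print('small',at('wrist',(300.5,136),7,R),'med',at('wrist',(423,294),6,R))
im=cv2.imread('pics/wR.png')[215:325,270:460];o=cv2.resize(im,None,fx=4,fy=4,interpolation=2)
cv2.imwrite('pics/wR2.png',o)
E
```

```text
tray [361.7 396.7]
tray [445.4 399.7]
tray [444.1 295.3]
tray [367.1 292.4]
tape [396.7 358. ] large [421.9 200.2] tip [423.4 203. ]
small [ 390.4 -251.2] med [ 540.4 -441.7]
```

View pics/wR2.png

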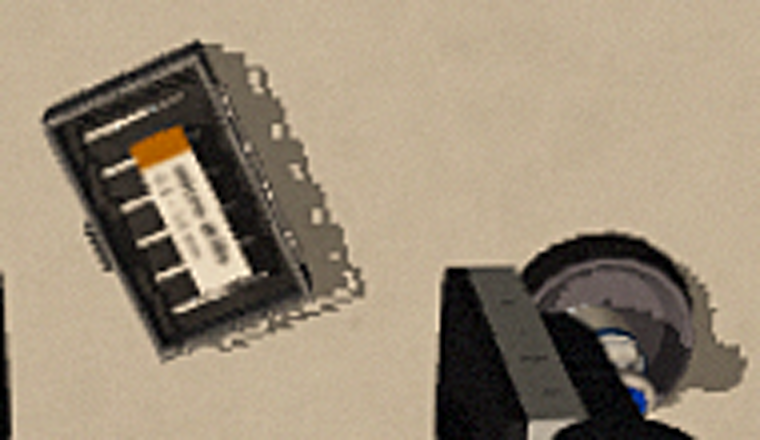

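```bash
python3 -m crank '[[[-1,0,0,0,0,0,60],[-1,0,0,0,0,0,60],[-1,0.5,0,0,0,0,60],[-1,1,1,0,0,0,60],[-1,1,1,0,0,0,60],[0,1,1,0,0,0,60],[0,1,1,0,0,0,60],[0,0,0,0,0,0,60]]]'
python3 snap.py wV
python3 - <<'E'
from h import *
import pickle,cv2
R=pickle.load(open('pics/wR.pkl','rb'))
for p in [(281.2,243.8),(320,226.2),(347.5,288.8),(311.2,304.5)]:print('bits',at('wrist',p,21,R))
print('vial',at('wrist',(429.5,314.5),57,R))
E
```

```text
time_s: 5.05
eef_pos: [531.2, -444.3, 175.7]
ee_rot: [-0.004, 0.706, 0.708, 0.001]
force: [-1.6, 0.8, -1.0]
grip_width: 0.704
grip_force: 0.0
5.05 [ 531.2 -444.3  175.7] [-0.004  0.706  0.708  0.001]
bits [ 367.8 -371.5]
bits [ 411.9 -351.1]
bits [ 443.9 -426.6]
bits [ 400.9 -447. ]
vial [ 535.7 -444.8]
```

View pics/wV.png

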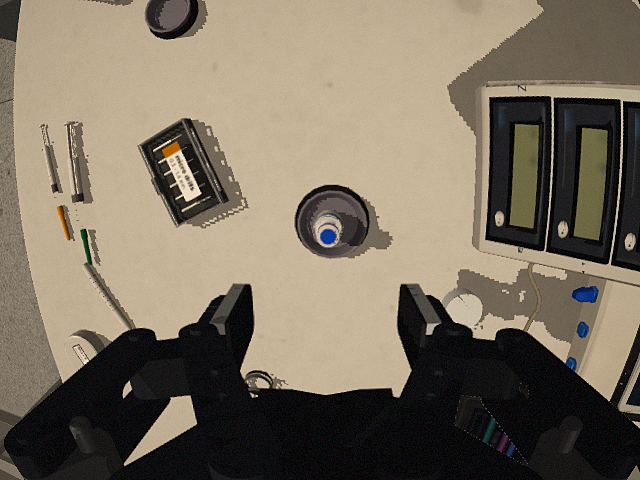

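wV shows the medium cup at (332,221), the vial cap top at (327.5,236), bits corners at (140,150), (187,118), (229,202) and (180,226), and the small cup near (172,15).

```bash
python3 - <<'E'
from h import *
import pickle
R=pickle.load(open('pics/wV.pkl','rb'))
for z in (53,57):print('vial',at('wrist',(327.5,236),z,R))
print('med',at('wrist',(332,221),7,R),'small',at('wrist',(172,15),7,R))
for p in [(140,150),(187,118),(229,202),(180,226)]:print('bits',at('wrist',p,21,R))
s=sense();print(s['eef_pos'],s['ee_rot'])
E
```

```text
vial [ 532.  -447.3]
vial [ 532.  -446.2]
med [ 535.9 -445.8] small [ 392.9 -255.5]
bits [ 369.4 -378.9]
bits [ 415.4 -354.8]
bits [ 450.2 -426.6]
bits [ 404.  -446.9]
[ 530.43142588 -445.19018894  178.58290911] [-2.22039078e-03  7.06584685e-01  7.07624992e-01  1.48845513e-04]
```

```bash
python3 -m crank '[[[0,0.06,1,0,0,0,55],[0,0,1,0,0,0,50],[0,0,1,0,0,0,48],[0,0,1,0,0,0,46],[0,0,1,0,0,0,46],[0,0,0.8,0,0,0,46],[0,0,0.4,0,0,0,46],[0,0,0,0,0,0,46]]]' 25
python3 snap.py wV2
python3 -m crank '[[[0,0,0,0,0,0,36],[0,0,0,0,0,0,30],[0,0,0,0,0,0,26],[0,0,0,0,0,0,22],[0,0,0,0,0,0,18],[0,0,0,0,0,0,16],[0,0,0,0,0,0,16],[0,0,0,0,0,0,16]]]' 25
```

```text
time_s: 5.9
eef_pos: [531.1, -446.2, 26.3]
ee_rot: [-0.0, 0.707, 0.707, -0.0]
force: [-0.1, -0.5, -0.1]
grip_width: 0.536
grip_force: 0.0
5.9 [ 531.1 -446.2   26.3] [-0.     0.707  0.707 -0.   ]
time_s: 6.75
eef_pos: [531.8, -446.5, 27.1]
ee_rot: [0.001, 0.707, 0.707, -0.0]
force: [-0.7, -0.3, 5.7]
grip_width: 0.262
grip_force: 24.6
```

```bash
python3 -m crank '[[[0,0,-0.6,0,0,0,16],[0,0,-1,0,0,0,16],[0,0,-1,0,0,0,16],[0.8,-0.6,-0.9,0,0,0,16],[1,-0.9,0,0,0,0,16],[1,-0.9,0,0,0,0,16],[1,-0.9,0,0,0,0,16],[1,-0.9,0,0,0,0,16]]]'
python3 -m crank '[[[1,-0.9,0,0,0,0,16],[1,-0.6,0,0,0,0,16],[0.9,0,0,0,0,0,16],[0,0,0,0,0,0,16],[0,0,0,0,0,0,16],[0,0,0,0,0,0,16],[0,0,0,0,0,0,16],[0,0,0,0,0,0,16]]]'
python3 snap.py wS
```

```text
time_s: 7.55
eef_pos: [425.7, -325.1, 114.5]
ee_rot: [0.0, 0.707, 0.707, 0.0]
force: [0.2, -1.1, 0.6]
grip_width: 0.257
grip_force: 24.8
time_s: 8.35
eef_pos: [389.1, -254.1, 113.7]
ee_rot: [-0.0, 0.707, 0.707, -0.0]
force: [-0.5, -0.3, -0.6]
grip_width: 0.26
grip_force: 24.8
8.35 [ 389.1 -254.1  113.7] [-0.     0.707  0.707 -0.   ]
```

View pics/wS.png

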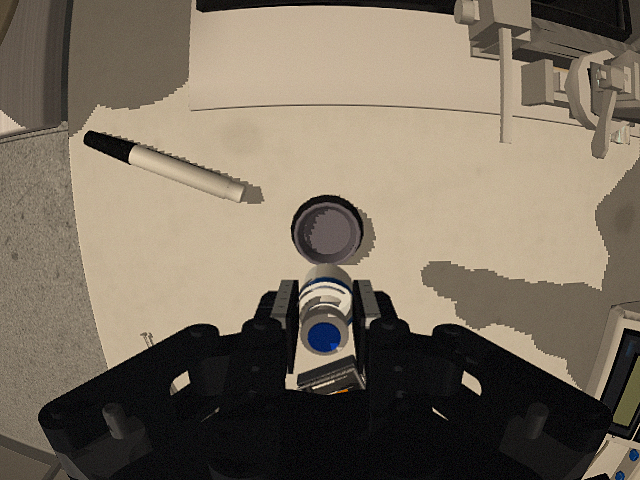

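The vial is held upright at (325,320) and the small cup is centred at (327,230).

```bash
python3 - <<'E'
from h import *
import pickle
R=pickle.load(open('pics/wS.pkl','rb'))
for p,z in [((327,229.5),5),((331,233),4),((291,229),3),((363,229),3)]:print('small',at('wrist',p,z,R))
print('vial bottom front edge',at('wrist',(326,265),93,R),'vial cap',at('wrist',(323,338),143,R))
E
```

```text
small [ 390.1 -249.4]
small [ 392.9 -252.2]
small [ 364.7 -249.5]
small [ 415.5 -249.5]
vial bottom front edge [ 389.2 -244.9] vial cap [ 388.1 -254.7]
```

```bash
python3 -m crank '[[[0.16,0.06,0.6,0,0,0,16],[0,0,0.7,0,0,0,16],[0,0,0.7,0,0,0,16],[0,0,0.5,0,0,0,16],[0,0,0.4,0,0,0,16],[0,0,0.2,0,0,0,16],[0,0,0.1,0,0,0,16],[0,0,0.1,0,0,0,16]]]'
python3 -m crank '[[[0,0,0.04,0,0,0,16],[0,0,0.04,0,0,0,16],[0,0,0.04,0,0,0,16],[0,0,0.03,0,0,0,16],[0,0,0,0,0,0,16],[0,0,0,0,0,0,16],[0,0,0,0,0,0,16],[0,0,0,0,0,0,16]]]'
python3 snap.py wS2
```

```text
time_s: 9.2
eef_pos: [390.8, -249.9, 31.5]
ee_rot: [0.0, 0.707, 0.707, -0.0]
force: [0.2, 0.2, -0.8]
grip_width: 0.262
grip_force: 24.8
time_s: 10.0
eef_pos: [390.6, -249.7, 27.6]
ee_rot: [0.0, 0.707, 0.707, -0.0]
force: [-0.2, 0.2, -0.0]
grip_width: 0.258
grip_force: 24.8
10.0 [ 390.6 -249.7   27.6] [ 0.     0.707  0.707 -0.   ]
```

View pics/wS2.png

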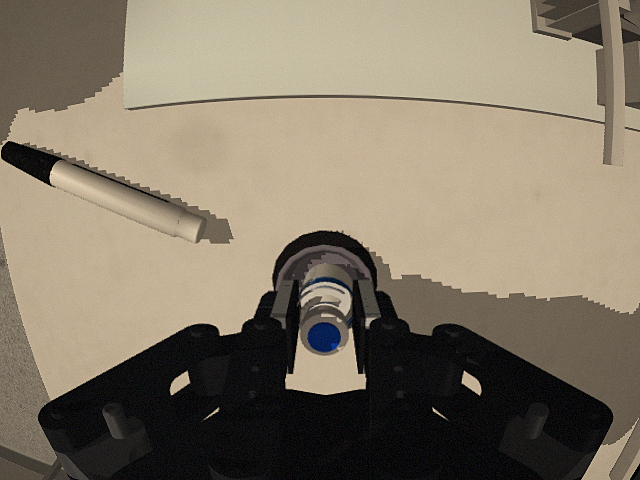

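The vial is inside the small cup at (326,280). I'll lower it to contact and release.

```bash
python3 -m crank '[[[0,0,0.04,0,0,0,16],[0,0,0.03,0,0,0,16],[0,0,0,0,0,0,16],[0,0,0,0,0,0,16],[0,0,0,0,0,0,24],[0,0,0,0,0,0,28],[0,0,0,0,0,0,32],[0,0,0,0,0,0,36]]]'
python3 -m crank '[[[0,0,0,0,0,0,40],[0,0,0,0,0,0,44],[0,0,0,0,0,0,44],[0,0,-0.5,0,0,0,44],[0,0,-1,0,0,0,44],[0,0,-1,0,0,0,44],[0,0,-1,0,0,0,60],[0,0,-1,0,0,0,60]]]'
python3 snap.py wS3
```

```text
time_s: 10.85
eef_pos: [390.5, -249.6, 25.7]
ee_rot: [-0.0, 0.707, 0.707, 0.0]
force: [-0.6, -0.1, -0.6]
grip_width: 0.425
grip_force: 0.0
time_s: 11.65
eef_pos: [390.5, -249.6, 139.4]
ee_rot: [0.0, 0.707, 0.707, -0.0]
force: [0.6, -0.6, -0.6]
grip_width: 0.702
grip_force: 0.0
11.65 [ 390.5 -249.6  139.4] [ 0.     0.707  0.707 -0.   ]
```

View pics/wS3.png

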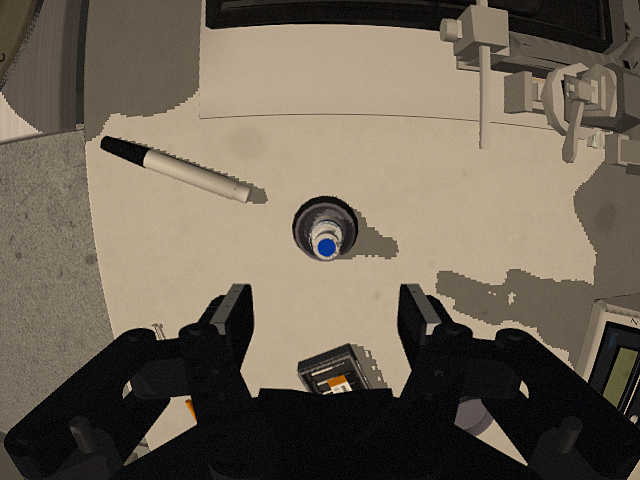

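The vial stands upright in the small cup, cap at (326,247). Next is the bottle: I'll cross nearer the robot.

```bash
python3 -m crank '[[[0,-0.5,-1,0,0,0,60],[0.3,-0.7,-1,0,0,0,60],[1,-0.8,-1,0,0,0,60],[1,0,-1,0,0,0,60],[1,0,0,0,0,0,60],[1,0,0,0,0,0,60],[1,0,0,0,0,0,60],[1,0,0,0,0,0,60]]]'
python3 -m crank '[[[1,0,0,0,0,0,60],[1,0,0,0,0,0,60],[1,0,0,0,0,0,60],[1,0,0,0,0,0,60],[1,0,0,0,0,0,60],[1,0,0,0,0,0,60],[1,0,0,0,0,0,60],[1,0,0,0,0,0,60]]]'
python3 -m crank '[[[1,1,0,0,0,0,60],[1,1,0,0,0,0,60],[1,1,0,0,0,0,60],[0.5,0,0.4,0,0,0,60],[0,0,0.8,0,0,0,60],[0,0,0.8,0,0,0,60],[0,0,0,0,0,0,60],[0,0,0,0,0,0,60]]]'
python3 snap.py wB
```

```text
time_s: 12.5
eef_pos: [340.4, -91.2, 238.2]
ee_rot: [0.0, 0.707, 0.707, 0.0]
force: [0.8, -0.2, 0.3]
grip_width: 0.698
grip_force: 0.0
time_s: 13.3
eef_pos: [340.4, 108.9, 238.2]
ee_rot: [0.0, 0.707, 0.707, 0.0]
force: [0.8, -1.0, -0.0]
grip_width: 0.698
grip_force: 0.0
time_s: 14.1
eef_pos: [415.3, 195.2, 188.6]
ee_rot: [-0.0, 0.707, 0.707, -0.0]
force: [0.2, -0.6, 0.1]
grip_width: 0.702
grip_force: 0.0
14.1 [415.3 195.2 188.6] [-0.     0.707  0.707 -0.   ]
```

View pics/wB.png

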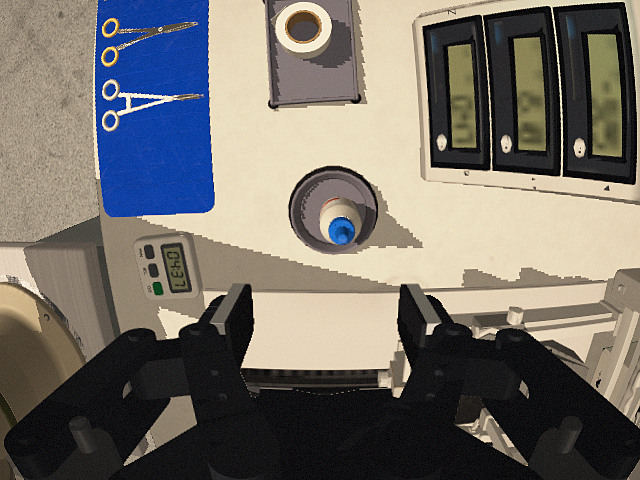

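wB shows the large cup centred at (333,210) and the bottle nozzle tip at (343,238), with the body around (340,215).

```bash
python3 - <<'E'
from h import *
import pickle
R=pickle.load(open('pics/wB.pkl','rb'))
print('tip',at('wrist',(343,238),87,R),'collar',at('wrist',(341.5,230),66,R),'far body edge',at('wrist',(338,197),54,R),'L',at('wrist',(321,215),50,R),'R',at('wrist',(360,214),50,R))
print('cup',at('wrist',(333,210),6,R))
for p in [(270,106),(357,101),(302,29)]:print('tray corners/tape',at('wrist',p,9 if p[0]!=302 else 27,R))
E
```

```text
tip [427.2 195.6] collar [427.  196.1] far body edge [424.6 218.8] L [411.7 204.1] R [441.9 204.9]
cup [421.9 199.6]
tray corners/tape [367.5 292.1]
tray corners/tape [442.2 295.9]
tray corners/tape [396.1 355.6]
```

```bash
python3 -m crank '[[[0.06,0.46,0.8,0,0,0,60],[0,0,1,0,0,0,60],[0,0,1,0,0,0,60],[0,0,1,0,0,0,60],[0,0,1,0,0,0,60],[0,0,0.9,0,0,0,60],[0,0,0.5,0,0,0,60],[0,0,0.1,0,0,0,60]]]'
python3 -m crank '[[[0,0,0,0,0,0,50],[0,0,0,0,0,0,45],[0,0,0,0,0,0,40],[0,0,0,0,0,0,36],[0,0,0,0,0,0,32],[0,0,0,0,0,0,26],[0,0,0,0,0,0,26],[0,0,0,0,0,0,26]]]' 25
python3 -m crank '[[[0,0,-0.6,0,0,0,26],[0,0,-1,0,0,0,26],[0,0,-1,0,0,0,26],[0,0,-1,0,0,0,26],[0,0,-1,0,0,0,26],[0,0,-1,0,0,0,26],[0,0,0,0,0,0,26],[0,0,0,0,0,0,26]]]'
python3 snap.py wB2
```

```text
time_s: 14.95
eef_pos: [427.0, 196.7, 30.5]
ee_rot: [-0.0, 0.707, 0.707, -0.0]
force: [-0.7, -0.3, -0.5]
grip_width: 0.699
grip_force: 0.0
time_s: 15.75
eef_pos: [427.3, 196.9, 31.4]
ee_rot: [0.0, 0.707, 0.707, 0.0]
force: [-1.9, -1.0, 7.0]
grip_width: 0.374
grip_force: 24.2
time_s: 16.55
eef_pos: [426.9, 196.8, 170.6]
ee_rot: [0.0, 0.707, 0.707, 0.0]
force: [0.6, 0.2, -0.5]
grip_width: 0.373
grip_force: 25.2
16.55 [426.9 196.8 170.6] [0.    0.707 0.707 0.   ]
```

View pics/wB2.png

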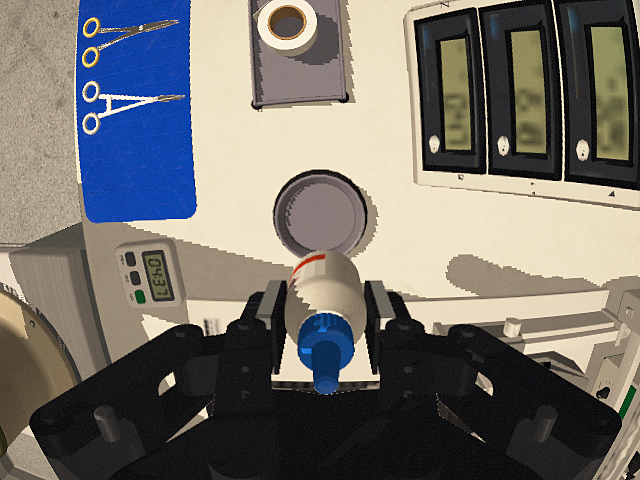

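The bottle is held upright and the large cup is empty at (320,213). I'll carry it across to the medium cup.

```bash
python3 -m crank '[[[0,-0.5,-1,0,0,0,26],[0,-0.9,-1,0,0,0,26],[-0.5,-1,-0.8,0,0,0,26],[-1,-1,0,0,0,0,26],[-1,0,0,0,0,0,26],[-1,0,0,0,0,0,26],[-1,0,0,0,0,0,26],[-1,0,0,0,0,0,26]]]'
python3 -m crank '[[[-1,0,0,0,0,0,26],[-1,0,0,0,0,0,26],[-1,0,0,0,0,0,26],[-1,0,0,0,0,0,26],[-1,0,0,0,0,0,26],[-1,0,0,0,0,0,26],[-1,0,0,0,0,0,26],[-1,0,0,0,0,0,26]]]'
python3 -m crank '[[[-1,0,0,0,0,0,26],[-1,0,0,0,0,0,26],[-1,0,0,0,0,0,26],[-1,0,0,0,0,0,26],[-1,1,0,0,0,0,26],[-1,1,0,0,0,0,26],[-1,1,0,0,0,0,26],[-1,1,0,0,0,0,26]]]'
python3 -m crank '[[[-1,1,0,0,0,0,26],[-1,1,0,0,0,0,26],[-1,1,0.5,0,0,0,26],[-1,0.7,1,0,0,0,26],[-0.2,0,1,0,0,0,26],[0,0,0.9,0,0,0,26],[0,0,0.2,0,0,0,26],[0,0,0,0,0,0,26]]]'
python3 -m crank '[[[0,0,0,0,0,0,26],[0,0,0,0,0,0,26],[0,0,0,0,0,0,26],[0,0,0,0,0,0,26],[0,0,0,0,0,0,26],[0,0,0,0,0,0,26],[0,0,0,0,0,0,26],[0,0,0,0,0,0,26]]]'
python3 snap.py wM
```

```text
time_s: 17.4
eef_pos: [341.5, 58.5, 239.8]
ee_rot: [-0.001, 0.707, 0.707, -0.001]
force: [0.5, -0.2, -0.6]
grip_width: 0.377
grip_force: 25.2
time_s: 18.2
eef_pos: [341.6, -141.5, 239.7]
ee_rot: [-0.001, 0.707, 0.707, -0.0]
force: [1.4, -0.4, 0.3]
grip_width: 0.372
grip_force: 25.2
time_s: 19.0
eef_pos: [442.8, -341.4, 239.1]
ee_rot: [-0.001, 0.707, 0.707, 0.0]
force: [-0.1, 0.4, -0.4]
grip_width: 0.374
grip_force: 25.2
time_s: 19.8
eef_pos: [534.3, -445.2, 149.5]
ee_rot: [-0.001, 0.707, 0.707, 0.0]
force: [0.4, -0.1, -0.0]
grip_width: 0.37
grip_force: 25.3
time_s: 20.6
eef_pos: [534.6, -445.7, 150.8]
ee_rot: [-0.0, 0.707, 0.707, 0.0]
force: [-0.1, 0.3, -0.5]
grip_width: 0.375
grip_force: 25.3
20.6 [ 534.6 -445.7  150.8] [-0.     0.707  0.707  0.   ]
```

View pics/wM.png

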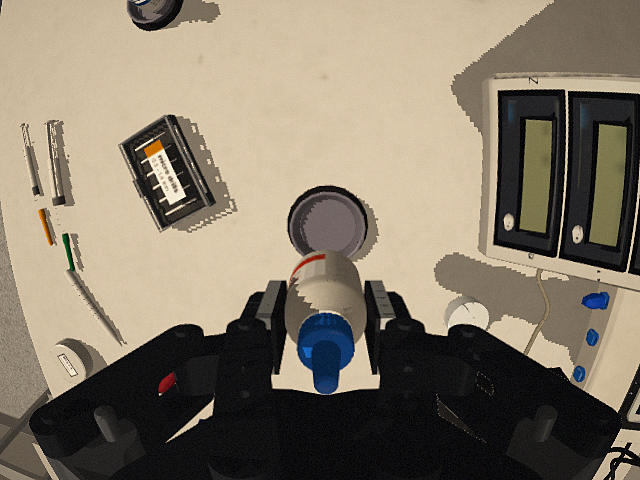

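The bottle is held upright. The medium cup is empty, its outline spanning x 288–367 with its top at y 186, so its centre is about (327.5,225). The bits corners are near (120,146), (174,115), (213,202) and (163,229). That was the fourteenth and last picture, so from here I measure with image code.

```bash
cat >> h.py <<'E'
import cv2,pickle
def rect(name,lo,hi,z=0,f=None,k=2):
    """wrist picture resampled to the world plane z over x lo[0]..hi[0], y lo[1]..hi[1]; k px/mm; u=x, v=y"""
    from scipy.spatial.transform import Rotation as R
    im=cv2.imread(f'pics/{name}.png');st=pickle.load(open(f'pics/{name}.pkl','rb'));c=C['wrist']
    X,Y=np.meshgrid(np.arange(lo[0],hi[0],1/k),np.arange(lo[1],hi[1],1/k))
    q=st['ee_rot'];T=np.eye(4);T[:3,:3]=R.from_quat([*q[1:],q[0]]).as_matrix();T[:3,3]=st['eef_pos']
    P=np.stack([X,Y,X*0+z,X*0+1],-1)@np.linalg.inv(T@c['T_tool_cam']).T
    d=np.hypot(P[...,0],P[...,1]);s=c['fx']*np.arctan2(d,-P[...,2])/d
    return cv2.remap(im,(c['cx']+P[...,0]*s).astype('f4'),(c['cy']-P[...,1]*s).astype('f4'),1)
def circ(name,c0,w,z,r,k=2,dark=True):
    g=rect(name,(c0[0]-w,c0[1]-w),(c0[0]+w,c0[1]+w),z,k=k)
    g=cv2.cvtColor(g,6)
    h=cv2.HoughCircles(cv2.GaussianBlur(g,(5,5),0),cv2.HOUGH_GRADIENT,1,20,param1=100,param2=12,minRadius=int((r-2)*k),maxRadius=int((r+2)*k))
    return None if h is None else [(c0[0]-w+a/k,c0[1]-w+b/k,q/k) for a,b,q in h[0][:3].round(1)]
E
python3 - <<'E'
from h import *
R=pickle.load(open('pics/wM.pkl','rb'))
print('med',at('wrist',(327.5,225),4,R),'left',at('wrist',(288,222),4,R),'right',at('wrist',(367,222),4,R),'far',at('wrist',(327.5,186),2,R))
print('foot',circ('wM',(534,-446),50,2,33),'rim in',circ('wM',(534,-446),50,14,27))
for p in [(120,146),(174,115),(213,202),(163,229)]:print('bits',at('wrist',p,21,R))
print('chk large',circ('wB2',(421,199),60,2,41),circ('wB2',(421,199),60,14,35),circ('wB',(421,199),60,14,35),'tape',circ('wB2',(396,356),45,27,23.5),circ('wB',(396,356),45,27,23.5),circ('wL',(396,356),45,27,23.5))
print('small',circ('wS',(390,-251),40,2,26),circ('wS',(390,-251),40,14,20))
E
```

```text
med [ 536.1 -446.6] left [ 504.5 -444.1] right [ 567.8 -444.1] far [ 536.1 -415.5]
foot [(np.float32(536.25), np.float32(-447.75), np.float32(32.9))] rim in [(np.float32(536.75), np.float32(-446.75), np.float32(28.15)), (np.float32(534.25), np.float32(-492.75), np.float32(28.15))]
bits [ 368.6 -376. ]
bits [ 418.9 -355.6]
bits [ 448.4 -424.3]
bits [ 403.4 -445.4]
chk large [(np.float32(421.75), np.float32(197.75), np.float32(41.0))] [(np.float32(422.75), np.float32(199.25), np.float32(36.15))] [(np.float32(421.75), np.float32(197.25), np.float32(36.15)), (np.float32(422.75), np.float32(207.25), np.float32(33.4))] tape [(np.float32(396.75), np.float32(357.75), np.float32(22.85)), (np.float32(389.75), np.float32(350.25), np.float32(23.55)), (np.float32(390.25), np.float32(365.75), np.float32(22.45))] [(np.float32(397.25), np.float32(358.25), np.float32(23.0)), (np.float32(388.25), np.float32(353.25), np.float32(22.45))] [(np.float32(396.75), np.float32(358.25), np.float32(23.0))]
small [(np.float32(389.75), np.float32(-250.25), np.float32(24.95))] [(np.float32(389.25), np.float32(-250.75), np.float32(20.0))]
```

```bash
python3 -m crank '[[[-0.04,0.07,0.8,0,0,0,26],[0,0,1,0,0,0,26],[0,0,1,0,0,0,26],[0,0,0.8,0,0,0,26],[0,0,0.5,0,0,0,26],[0,0,0.3,0,0,0,26],[0,0,0.2,0,0,0,26],[0,0,0.1,0,0,0,26]]]'
python3 -m crank '[[[0,0,0.06,0,0,0,26],[0,0,0.06,0,0,0,26],[0,0,0.01,0,0,0,26],[0,0,0,0,0,0,26],[0,0,0,0,0,0,26],[0,0,0,0,0,0,26],[0,0,0,0,0,0,26],[0,0,0,0,0,0,26]]]'
```

```text
time_s: 21.45
eef_pos: [536.6, -446.9, 33.6]
ee_rot: [0.0, 0.707, 0.707, -0.0]
force: [-0.8, -0.4, -0.8]
grip_width: 0.374
grip_force: 25.3
time_s: 22.25
eef_pos: [536.7, -447.0, 31.5]
ee_rot: [0.001, 0.707, 0.707, -0.0]
force: [-2.1, 1.6, 5.4]
grip_width: 0.371
grip_force: 25.8
```

```bash
python3 -m crank '[[[0,0,0,0,0,0,34],[0,0,0,0,0,0,40],[0,0,0,0,0,0,46],[0,0,0,0,0,0,52],[0,0,0,0,0,0,58],[0,0,0,0,0,0,60],[0,0,-0.4,0,0,0,60],[0,0,-0.8,0,0,0,60]]]'
python3 -m crank '[[[0,0,-1,0,0,0,60],[0,0,-1,0,0,0,60],[0,0,-1,0,0,0,60],[0,0,-1,0,0,0,60],[0,0,-1,0,0,0,60],[0,0,-0.3,0,0,0,60],[0,0,0,0,0,0,60],[0,0,0,0,0,0,60]]]'
python3 snap.py wM2
python3 - <<'E'
from h import *
im=cv2.imread('pics/wM2.png');hsv=cv2.cvtColor(im,40)
m=cv2.inRange(hsv,(95,120,60),(125,255,255))
n,l,st,c=cv2.connectedComponentsWithStats(m[100:330,260:400])
for i in range(1,n):
    if st[i,4]>20:print(st[i],c[i]+[260,100])
R=pickle.load(open('pics/wM2.pkl','rb'))
i=1+np.argmax(st[1:,4]);p=c[i]+[260,100]
print(at('wrist',p,75,R))
s=cv2.cvtColor(rect('wM2',(490,-490),(580,-400),50),40)
m=cv2.inRange(s,(0,0,150),(40,90,255));print(m.sum()/255/4)
# same statistic at grasp picture
im=cv2.cvtColor(cv2.imread('pics/wB.png'),40);m=cv2.inRange(im,(95,120,60),(125,255,255))
n,l,st,c=cv2.connectedComponentsWithStats(m[100:330,260:400]);i=1+np.argmax(st[1:,4]);print('ref',st[i],c[i]+[260,100])
E
```

```text
time_s: 23.05
eef_pos: [535.8, -446.1, 59.4]
ee_rot: [-0.001, 0.707, 0.707, 0.0]
force: [0.2, -0.7, 0.5]
grip_width: 0.702
grip_force: 0.0
time_s: 23.85
eef_pos: [536.1, -446.3, 191.2]
ee_rot: [-0.001, 0.707, 0.707, 0.0]
force: [0.1, 0.9, -0.8]
grip_width: 0.705
grip_force: 0.0
23.85 [ 536.1 -446.3  191.2] [-0.001  0.707  0.707  0.   ]
[ 54 120  25  27 515] [325.82718447 233.2407767 ]
[ 536.1 -446.1]
5247.5
ref [ 69 117  26  28 565] [341.16814159 230.44955752]
```

Bottle upright in the medium cup: the nozzle centroid lies over the cup centre. On to the tape.

```bash
python3 -m crank '[[[0.5,-1,-1,0,0,0,75],[1,-1,-1,0,0,0,75],[1,-1,0,0,0,0,75],[1,-1,0,0,0,0,75],[1,-1,0,0,0,0,75],[1,-1,0,0,0,0,75],[1,-1,0,0,0,0,75],[1,-0.8,0,0,0,0,75]]]'
python3 -m crank '[[[1,0,0,0,0,0,75],[1,0,0,0,0,0,75],[1,0,0,0,0,0,75],[1,0,0,0,0,0,75],[1,0,0,0,0,0,75],[1,0,0,0,0,0,75],[1,0,0,0,0,0,75],[1,0,0,0,0,0,75]]]'
python3 -m crank '[[[1,0,0,0,0,0,75],[1,0,0,0,0,0,75],[1,0,0,0,0,0,75],[1,0,0,0,0,0,75],[1,0,0,0,0,0,75],[1,0,0,0,0,0,75],[1,0,0,0,0,0,75],[1,0,0,0,0,0,75]]]'
python3 -m crank '[[[1,0,0,0,0,0,75],[1,0,0,0,0,0,75],[1,0.2,0,0,0,0,75],[1,1,0,0,0,0,75],[1,1,0.5,0,0,0,75],[1,0,1,0,0,0,75],[1,0,1,0,0,0,75],[1,0,1,0,0,0,75]]]'
python3 -m crank '[[[0.6,0,0.2,0,0,0,75],[0,0,0,0,0,0,75],[0,0,0,0,0,0,75],[0,0,0,0,0,0,75],[0,0,0,0,0,0,75],[0,0,0,0,0,0,75],[0,0,0,0,0,0,75],[0,0,0,0,0,0,75]]]'
python3 snap.py wT
python3 - <<'E'
from h import *
print(circ('wT',(397,358),40,27,23.5))
g=cv2.cvtColor(rect('wT',(340,300),(455,420),27),40);m=cv2.inRange(g,(0,0,170),(35,110,255))
print(cv2.connectedComponentsWithStats(m)[2][:6])
E
```

```text
time_s: 24.7
eef_pos: [339.9, -257.7, 241.5]
ee_rot: [-0.001, 0.707, 0.707, 0.0]
force: [0.0, -0.1, -0.5]
grip_width: 0.875
grip_force: 0.0
time_s: 25.5
eef_pos: [340.8, -58.0, 241.7]
ee_rot: [-0.001, 0.707, 0.707, -0.0]
force: [0.9, 0.5, -0.9]
grip_width: 0.875
grip_force: 0.0
time_s: 26.3
eef_pos: [340.8, 141.9, 241.7]
ee_rot: [-0.001, 0.707, 0.707, -0.001]
force: [0.0, 0.2, 0.7]
grip_width: 0.873
grip_force: 0.0
time_s: 27.1
eef_pos: [395.7, 341.6, 152.9]
ee_rot: [-0.0, 0.707, 0.707, -0.001]
force: [-0.5, 0.1, 0.1]
grip_width: 0.876
grip_force: 0.0
time_s: 27.9
eef_pos: [396.4, 355.7, 150.2]
ee_rot: [0.0, 0.707, 0.707, 0.0]
force: [0.2, -0.1, -1.0]
grip_width: 0.874
grip_force: 0.0
27.9 [396.4 355.7 150.2] [0.    0.707 0.707 0.   ]
[(np.float32(397.25), np.float32(359.75), np.float32(24.65)), (np.float32(390.75), np.float32(351.75), np.float32(23.55))]
[[   42     3   171   210 25884]
 [    0     0   230   240 25173]
 [   60    70   100    96  4143]]
```

```bash
python3 -m crank '[[[0.1,0,0.8,0,0,0,75],[0,0,1,0,0,0,75],[0,0,1,0,0,0,75],[0,0,1,0,0,0,75],[0,0,0.8,0,0,0,75],[0,0,0.5,0,0,0,75],[0,0,0.25,0,0,0,75],[0,0,0,0,0,0,75]]]'
python3 -m crank '[[[0,0,0,0,0,0,65],[0,0,0,0,0,0,58],[0,0,0,0,0,0,52],[0,0,0,0,0,0,46],[0,0,0,0,0,0,40],[0,0,0,0,0,0,38],[0,0,0,0,0,0,38],[0,0,0,0,0,0,38]]]' 25
python3 -m crank '[[[0,0,-0.4,0,0,0,38],[0,0,-0.8,0,0,0,38],[0,0,-1,0,0,0,38],[0,0,-1,0,0,0,38],[0,0,-0.8,0,0,0,38],[0,0,0,0,0,0,38],[0,0,0,0,0,0,38],[0,0,0,0,0,0,38]]]'
```

```text
time_s: 28.75
eef_pos: [396.3, 358.3, 16.1]
ee_rot: [-0.0, 0.707, 0.707, -0.0]
force: [-0.2, -0.1, 1.1]
grip_width: 0.877
grip_force: 0.0
time_s: 29.55
eef_pos: [396.5, 358.5, 16.9]
ee_rot: [0.0, 0.707, 0.707, 0.0]
force: [-1.3, -1.1, 5.2]
grip_width: 0.517
grip_force: 25.1
time_s: 30.35
eef_pos: [395.8, 358.0, 115.3]
ee_rot: [-0.0, 0.707, 0.707, -0.001]
force: [-0.5, 0.8, -0.4]
grip_width: 0.52
grip_force: 25.8
```

```bash
python3 -m crank '[[[-0.4,0.2,0,0,0,0,38],[-1,0.4,0,0,0,0,38],[-1,0.44,0,0,0,0,38],[-1,0,0,0,0,0,38],[-1,0,0,0,0,0,38],[-1,0,0,0,0,0,38],[-1,0,0,0,0,0,38],[0,0,0,0,0,0,38]]]'
python3 -m crank '[[[0,0,0,0,0,0,38],[0,0,0,0,0,0,38],[0,0,0,0,0,0,38],[0,0,0,0,0,0,38],[0,0,0,0,0,0,38],[0,0,0,0,0,0,38],[0,0,0,0,0,0,38],[0,0,0,0,0,0,38]]]'
python3 snap.py wT2
python3 - <<'E'
from h import *
s=sense();z=s['eef_pos'][2]-13+24
print('held top',circ('wT2',(422,198),40,z,23.5,k=4))
print('cup foot',circ('wT2',(422,198),65,2,41),'rim',circ('wT2',(422,198),65,14,35))
g=cv2.cvtColor(rect('wT2',(380,150),(465,250),z,k=4),40);m=cv2.inRange(g,(0,0,170),(35,110,255))
st=cv2.connectedComponentsWithStats(m)[2]
for q in st[1:]:
    if q[4]>500:print(380+q[0]/4,380+(q[0]+q[2])/4,150+q[1]/4,150+(q[1]+q[3])/4,q[4])
E
```

```text
time_s: 31.15
eef_pos: [422.3, 195.8, 115.8]
ee_rot: [-0.0, 0.708, 0.706, -0.001]
force: [0.7, 0.2, -0.3]
grip_width: 0.516
grip_force: 25.8
time_s: 31.95
eef_pos: [422.3, 198.4, 116.3]
ee_rot: [0.0, 0.707, 0.707, -0.0]
force: [-0.9, 0.6, 0.1]
grip_width: 0.522
grip_force: 25.8
31.95 [422.3 198.4 116.3] [ 0.     0.707  0.707 -0.   ]
held top [(np.float32(421.875), np.float32(198.125), np.float32(22.875)), (np.float32(424.625), np.float32(229.875), np.float32(22.525)), (np.float32(415.375), np.float32(194.125), np.float32(22.05))]
cup foot [(np.float32(422.25), np.float32(195.25), np.float32(39.4)), (np.float32(423.25), np.float32(136.75), np.float32(42.7)), (np.float32(419.25), np.float32(152.25), np.float32(39.95))] rim [(np.float32(422.75), np.float32(199.25), np.float32(36.15)), (np.float32(414.25), np.float32(145.75), np.float32(33.95)), (np.float32(426.75), np.float32(145.75), np.float32(36.1))]
393.0 451.5 157.25 196.25 18517
380.0 465.0 196.75 250.0 34365
414.75 433.0 205.25 210.25 587
```

```bash
python3 -m crank '[[[0,0,0.6,0,0,0,38],[0,0,0.9,0,0,0,38],[0,0,0.9,0,0,0,38],[0,0,0.7,0,0,0,38],[0,0,0.4,0,0,0,38],[0,0,0.2,0,0,0,38],[0,0,0.1,0,0,0,38],[0,0,0.1,0,0,0,38]]]'
python3 -m crank '[[[0,0,0.04,0,0,0,38],[0,0,0.03,0,0,0,38],[0,0,0,0,0,0,38],[0,0,0,0,0,0,38],[0,0,0,0,0,0,38],[0,0,0,0,0,0,38],[0,0,0,0,0,0,38],[0,0,0,0,0,0,38]]]'
```

```text
time_s: 32.8
eef_pos: [422.8, 198.4, 19.2]
ee_rot: [0.0, 0.707, 0.707, 0.0]
force: [0.0, 0.5, -0.6]
grip_width: 0.519
grip_force: 25.8
time_s: 33.6
eef_pos: [422.6, 198.4, 17.9]
ee_rot: [0.0, 0.707, 0.707, 0.0]
force: [-3.1, -0.6, 7.8]
grip_width: 0.521
grip_force: 26.4
```

```bash
python3 -m crank '[[[0,0,0,0,0,0,46],[0,0,0,0,0,0,50],[0,0,0,0,0,0,56],[0,0,0,0,0,0,62],[0,0,0,0,0,0,68],[0,0,-0.2,0,0,0,72],[0,0,-0.6,0,0,0,72],[0,0,-1,0,0,0,72]]]'
python3 -m crank '[[[0,0,-1,0,0,0,72],[0,0,-1,0,0,0,72],[0,0,-1,0,0,0,72],[0,0,-1,0,0,0,72],[0,0,-0.4,0,0,0,72],[0,0,0,0,0,0,72],[0,0,0,0,0,0,72],[0,0,0,0,0,0,72]]]'
python3 snap.py wT3
python3 - <<'E'
from h import *
for z in(22,28,34):print(z,circ('wT3',(422,198),40,z,23.5,k=4))
g=cv2.cvtColor(rect('wT3',(380,155),(465,245),28,k=4),40);m=cv2.inRange(g,(0,0,170),(35,110,255))
n,l,st,c=cv2.connectedComponentsWithStats(m)
for q in st[1:]:
    if q[4]>500:print(380+q[0]/4,380+(q[0]+q[2])/4,155+q[1]/4,155+(q[1]+q[3])/4,q[4])
# tray edges: dark mask on plane
g=cv2.cvtColor(rect('wT3',(340,270),(470,430),9,k=2),6);m=(g<110).astype('u1')
n,l,st,c=cv2.connectedComponentsWithStats(m)
for i in range(1,n):
    if st[i,4]>3000:
        cs=cv2.findContours((l==i).astype('u1'),0,2)[0];(a,b),(w,h),t=cv2.minAreaRect(max(cs,key=len));print('tray',340+a/2,270+b/2,w/2,h/2,t)
E
```

```text
time_s: 34.4
eef_pos: [421.6, 198.2, 62.0]
ee_rot: [-0.001, 0.707, 0.707, -0.001]
force: [0.4, 0.6, -0.2]
grip_width: 0.844
grip_force: 0.0
time_s: 35.2
eef_pos: [421.8, 198.2, 170.9]
ee_rot: [-0.001, 0.707, 0.707, -0.001]
force: [1.2, -0.7, 0.4]
grip_width: 0.841
grip_force: 0.0
35.2 [421.8 198.2 170.9] [-0.001  0.707  0.707 -0.001]
22 [(np.float32(422.625), np.float32(196.625), np.float32(23.425)), (np.float32(415.875), np.float32(189.875), np.float32(24.525)), (np.float32(433.875), np.float32(196.125), np.float32(23.425))]
28 [(np.float32(421.625), np.float32(197.625), np.float32(22.6)), (np.float32(416.125), np.float32(191.375), np.float32(23.95)), (np.float32(433.125), np.float32(196.625), np.float32(23.975))]
34 [(np.float32(422.125), np.float32(198.875), np.float32(22.6)), (np.float32(416.125), np.float32(193.125), np.float32(23.425)), (np.float32(415.125), np.float32(209.875), np.float32(25.35))]
380.0 465.0 155.0 245.0 41170
395.5 445.25 174.75 222.5 16631
tray 404.75 359.5 140.0 129.5 90.0
```

```bash
python3 -m crank '[[[0.5,0,-0.5,0,0,0,72],[1,-0.3,-0.5,0,0,0,72],[1,-0.3,0,0,0,0,72],[1,0,0,0,0,0,72],[1,0,0,0,0,0,72],[0.5,0,0,0,0,0,72],[0,0,0,0,0,0,72],[0,0,0,0,0,0,72]]]'
python3 snap.py wY
python3 - <<'E'
from h import *
for z in (4,9):
    g=rect('wY',(340,270),(470,430),z,k=2);h=cv2.cvtColor(g,40)
    S=h[...,1];print('sat',S[150,130],'bench',S[20,20],S[300,240],'V',h[150,130,2],h[20,20,2])
    t=cv2.threshold(S,0,255,9)[0];print(t)
    m=cv2.morphologyEx((S<t).astype('u1'),2,np.ones((5,5)))
    n,l,st,c=cv2.connectedComponentsWithStats(m)
    for i in range(1,n):
        if st[i,4]>3000:
            cs=cv2.findContours((l==i).astype('u1'),0,2)[0];(a,b),(w,hh),tt=cv2.minAreaRect(max(cs,key=len));print('tray',z,340+a/2,270+b/2,w/2,hh/2,tt,st[i]/2)
    # print a coarse map
for row in m[::20,::10]:print(''.join('#' if v else '.' for v in row))
E
```

```text
time_s: 36.05
eef_pos: [407.2, 322.7, 196.6]
ee_rot: [-0.0, 0.707, 0.707, -0.001]
force: [0.1, -0.3, 0.2]
grip_width: 0.843
grip_force: 0.0
36.05 [407.2 322.7 196.6] [-0.     0.707  0.707 -0.001]
sat 32 bench 42 45 V 136 239
37.0
tray 4 401.9789848327637 347.56526947021484 75.99797058105469 105.49915313720703 3.814075469970703 [   21.5    23.5    81.    109.5 13499.5]
sat 32 bench 41 44 V 135 238
37.0
tray 9 402.42781829833984 347.83678436279297 75.40609741210938 103.78180694580078 4.214178562164307 [   22.5    25.     81.5   105.5 12985.5]
..........................
..........................
..........................
......#######...#.###.....
........#############.....
......##############......
......##########..##......
......##############......
.....###############......
......##############......
......#############.......
.....############.##......
.....##..###########......
..........................
..........................
..........................
```

```bash
python3 -m crank '[[[-0.5,-0.5,-1,0,0,0,80],[-1,-1,-1,0,0,0,80],[-1,-1,0,0,0,0,80],[-1,0,0,0,0,0,80],[-1,0,0,0,0,0,80],[-1,0,0,0,0,0,80],[-1,0,0,0,0,0,80],[-1,0,0,0,0,0,80]]]'
python3 -m crank '[[[-1,0,0,0,0,0,80],[-1,0,0,0,0,0,80],[-1,0,0,0,0,0,80],[-1,0,0,0,0,0,80],[-1,0,0,0,0,0,80],[-1,0,0,0,0,0,80],[-1,0,0,0,0,0,80],[-1,0,0,0,0,0,80]]]'
python3 -m crank '[[[-1,0,0,0,0,0,80],[-1,0,0,0,0,0,80],[-1,0,0,0,0,0,80],[-1,0,0,0,0,0,80],[-1,0,0,0,0,0,80],[-1,0,0,0,0,0,80],[-1,0,0,0,0,0,80],[-1,0,0,0,0,0,80]]]'
python3 -m crank '[[[-1,0.5,0,0,0,0,80],[-1,1,0,0,0,0,80],[-1,1,0.5,0,0,0,80],[-1,0,1,0,0,0,80],[-1,0,0.5,0,0,0,80],[0,0,0,0,0,0,80],[0,0,0,0,0,0,80],[0,0,0,0,0,0,80]]]'
python3 snap.py wD
python3 - <<'E'
from h import *
for z in (0,21):
    g=cv2.cvtColor(rect('wD',(340,-480),(480,-320),z,k=2),6)
    for t in (90,120):
        m=cv2.morphologyEx((g<t).astype('u1'),3,np.ones((7,7)));m=cv2.morphologyEx(m,2,np.ones((9,9)))
        n,l,st,c=cv2.connectedComponentsWithStats(m)
        for i in range(1,n):
            if st[i,4]>2000:
                cs=cv2.findContours((l==i).astype('u1'),0,2)[0];(a,b),(w,h),tt=cv2.minAreaRect(max(cs,key=len));print('bits',z,t,340+a/2,-480+b/2,w/2,h/2,tt)
for row in m[::10,::6]:print(''.join('#' if v else '.' for v in row))
E
```

```text
time_s: 36.9
eef_pos: [344.5, 134.2, 247.1]
ee_rot: [0.0, 0.707, 0.707, 0.0]
force: [0.3, -0.1, -0.1]
grip_width: 0.936
grip_force: 0.0
time_s: 37.7
eef_pos: [344.1, -65.7, 247.1]
ee_rot: [0.0, 0.708, 0.707, -0.0]
force: [0.6, 0.4, 0.2]
grip_width: 0.935
grip_force: 0.0
time_s: 38.5
eef_pos: [343.9, -265.5, 247.1]
ee_rot: [0.0, 0.708, 0.707, -0.0]
force: [0.5, -0.0, -0.8]
grip_width: 0.936
grip_force: 0.0
time_s: 39.3
eef_pos: [407.2, -388.9, 198.0]
ee_rot: [0.001, 0.707, 0.707, -0.0]
force: [-0.5, -0.3, -0.4]
grip_width: 0.936
grip_force: 0.0
39.3 [ 407.2 -388.9  198. ] [ 0.001  0.707  0.707 -0.   ]
bits 0 90 411.52125549316406 -405.1076431274414 69.19202423095703 94.7398452758789 25.201122283935547
bits 0 120 411.93434143066406 -405.5581741333008 70.44631958007812 96.40995788574219 24.842388153076172
bits 21 90 411.51026916503906 -399.9726104736328 65.5877685546875 88.67796325683594 24.443954467773438
bits 21 120 411.6430358886719 -400.53919982910156 66.03816986083984 90.45840454101562 24.702430725097656
...............................................
..............................
[... 757 characters left out ...]
.......##########...........
............#######......#########.............
...........#########....##########.............
..........#######################..............
.........#######################...............
...........#####################...............
..............################.................
..................############.................
.....................#####.....................
...............................................
...............................................
...............................................
...............................................
...............................................
...............................................
```

```bash
python3 - <<'E'
from h import *
g=cv2.cvtColor(rect('wD',(340,-480),(480,-320),21,k=2),6)
a=np.deg2rad(24.5);u=np.array([np.cos(a),np.sin(a)]);v=np.array([-u[1],u[0]]);c=np.array([408,-400.])
def val(s,t):
    p=c+np.outer(s,u)+np.outer(t,v);q=((p-[340,-480])*2).astype('f4')
    return cv2.remap(g,q[:,0].copy(),q[:,1].copy(),1).ravel()
s=np.arange(-42,46,2.)
for t in(-25,0,25):print('across t',t,dict(zip(s.astype(int).tolist(),val(s,s*0+t).tolist())))
t=np.arange(-56,58,2.)
for q in(-15,15):print('along s',q,dict(zip(t.astype(int).tolist(),val(t*0+q,t).tolist())))
E
```

```text
across t -25 {-42: 164, -40: 166, -38: 165, -36: 164, -34: 165, -32: 163, -30: 166, -28: 150, -26: 62, -24: 18, -22: 34, -20: 33, -18: 17, -16: 52, -14: 44, -12: 40, -10: 36, -8: 55, -6: 110, -4: 130, -2: 99, 0: 69, 2: 101, 4: 115, 6: 133, 8: 116, 10: 19, 12: 19, 14: 14, 16: 29, 18: 33, 20: 82, 22: 101, 24: 79, 26: 90, 28: 88, 30: 90, 32: 93, 34: 92, 36: 129, 38: 164, 40: 166, 42: 165, 44: 165}
across t 0 {-42: 163, -40: 162, -38: 162, -36: 163, -34: 165, -32: 167, -30: 129, -28: 65, -26: 53, -24: 18, -22: 24, -20: 22, -18: 39, -16: 45, -14: 46, -12: 44, -10: 42, -8: 55, -6: 207, -4: 172, -2: 189, 0: 206, 2: 113, 4: 116, 6: 201, 8: 189, 10: 11, 12: 17, 14: 23, 16: 28, 18: 40, 20: 60, 22: 61, 24: 87, 26: 92, 28: 92, 30: 92, 32: 89, 34: 87, 36: 149, 38: 165, 40: 164, 42: 164, 44: 162}
across t 25 {-42: 163, -40: 164, -38: 164, -36: 166, -34: 163, -32: 166, -30: 161, -28: 147, -26: 70, -24: 13, -22: 25, -20: 23, -18: 45, -16: 45, -14: 46, -12: 50, -10: 41, -8: 42, -6: 80, -4: 78, -2: 83, 0: 81, 2: 77, 4: 84, 6: 82, 8: 71, 10: 37, 12: 41, 14: 37, 16: 36, 18: 30, 20: 65, 22: 91, 24: 83, 2
[... 394 characters left out ...]
10: 48, 12: 49, 14: 49, 16: 45, 18: 41, 20: 204, 22: 39, 24: 48, 26: 47, 28: 42, 30: 46, 32: 148, 34: 35, 36: 14, 38: 37, 40: 81, 42: 51, 44: 158, 46: 164, 48: 163, 50: 162, 52: 159, 54: 163, 56: 161}
along s 15 {-56: 167, -54: 163, -52: 163, -50: 162, -48: 166, -46: 95, -44: 89, -42: 101, -40: 90, -38: 63, -36: 37, -34: 28, -32: 33, -30: 38, -28: 17, -26: 22, -24: 22, -22: 23, -20: 16, -18: 18, -16: 20, -14: 24, -12: 18, -10: 19, -8: 22, -6: 24, -4: 20, -2: 20, 0: 21, 2: 18, 4: 18, 6: 16, 8: 22, 10: 16, 12: 18, 14: 19, 16: 22, 18: 18, 20: 18, 22: 33, 24: 33, 26: 37, 28: 44, 30: 41, 32: 46, 34: 41, 36: 28, 38: 35, 40: 88, 42: 32, 44: 160, 46: 163, 48: 165, 50: 163, 52: 168, 54: 163, 56: 163}
```

```bash
python3 -m crank '[[[-0.4,-0.07,0,0,0,0,84],[0,0,1,0,0,-1,84],[0,0,1,0,0,-1,84],[0,0,1,0,0,-1,84],[0,0,1,0,0,-0.06,84],[0,0,1,0,0,0,84],[0,0,0,0,0,0,84],[0,0,0,0,0,0,84]]]'
python3 -c "
from rig import *;s=sense();print(s['time_s'],s['eef_pos'],s['ee_rot'],s['joints'][5])"
```

```text
time_s: 40.15
eef_pos: [405.8, -399.7, 72.9]
ee_rot: [0.0, 0.541, 0.841, -0.0]
force: [-0.4, -0.4, 0.5]
grip_width: 0.983
grip_force: 0.0
40.15 [ 405.79485387 -399.65645978   72.94819011] [ 3.73872423e-04  5.41064457e-01  8.40981021e-01 -1.87768042e-04] -1.4107608211593965
```

```bash
python3 -m crank '[[[0,0,0.7,0,0,0,84],[0,0,0.8,0,0,0,84],[0,0,0.6,0,0,0,84],[0,0,0.3,0,0,0,84],[0,0,0.1,0,0,0,84],[0,0,0,0,0,0,84],[0,0,0,0,0,0,76],[0,0,0,0,0,0,68]]]' 40
python3 -m crank '[[[0,0,0,0,0,0,62],[0,0,0,0,0,0,56],[0,0,0,0,0,0,50],[0,0,0,0,0,0,44],[0,0,0,0,0,0,42],[0,0,0,0,0,0,42],[0,0,0,0,0,0,42],[0,0,0,0,0,0,42]]]' 40
python3 -m crank '[[[0,0,-0.3,0,0,0,42],[0,0,-0.6,0,0,0,42],[0,0,-0.9,0,0,0,42],[0,0,-0.9,0,0,0,42],[0,0,-0.3,0,0,0,42],[0,0,0,0,0,0,42],[0,0,0,0,0,0,42],[0,0,0,0,0,0,42]]]'
```

```text
time_s: 40.95
eef_pos: [405.9, -399.5, 10.3]
ee_rot: [0.001, 0.541, 0.841, -0.0]
force: [-0.6, -0.3, 0.1]
grip_width: 0.798
grip_force: 0.0
time_s: 41.75
eef_pos: [405.6, -399.3, 10.0]
ee_rot: [0.0, 0.541, 0.841, -0.0]
force: [-0.9, 1.9, 6.0]
grip_width: 0.566
grip_force: 41.1
time_s: 42.55
eef_pos: [405.3, -398.7, 83.4]
ee_rot: [-0.001, 0.541, 0.841, 0.0]
force: [-0.0, -0.6, -1.3]
grip_width: 0.57
grip_force: 41.6
```

```bash
python3 -m crank '[[[0,0,-0.5,0,0,0.6,42],[0,0,-1,0,0,0.8,42],[0,0,-1,0,0,0.8,42],[0,0,-1,0,0,0.6,42],[0,0,-1,0,0,0.26,42],[0,0,-1,0,0,0,42],[0.3,-0.8,-0.5,0,0,0,42],[0.7,-1,0,0,0,0,42]]]'
python3 -m crank '[[[1,-1,0,0,0,0,42],[1,0,0,0,0,0,42],[1,0,0,0,0,0,42],[1,0,0,0,0,0,42],[1,0,0,0,0,0,42],[1,0,0,0,0,0,42],[1,0,0,0,0,0,42],[1,0,0,0,0,0,42]]]'
python3 -m crank '[[[1,0,0,0,0,0,42],[1,0,0,0,0,0,42],[1,0,0,0,0,0,42],[1,0,0,0,0,0,42],[1,0,0,0,0,0,42],[1,0,0,0,0,0,42],[1,0,0,0,0,0,42],[1,0,0,0,0,0,42]]]'
python3 -m crank '[[[1,0,0,0,0,0,42],[1,0,0,0,0,0,42],[1,0,0,0,0,0,42],[1,0,0,0,0,0,42],[1,0,0,0,0,0,42],[1,0,0,0,0,0,42],[1,0,0,0,0,0,42],[1,0,0,0,0,0,42]]]'
python3 -m crank '[[[1,1,0,0,0,0,42],[1,1,0,0,0,0,42],[1,0.7,0,0,0,0,42],[1,0,0,0,0,0,42],[0.6,0,0.5,0,0,-0.2,42],[0.2,0,1,0,0,-0.28,42],[0,0,1,0,0,0,42],[0,0,0.5,0,0,0,42]]]'
python3 -m crank '[[[0,0,0,0,0,0,42],[0,0,0,0,0,0,42],[0,0,0,0,0,0,42],[0,0,0,0,0,0,42],[0,0,0,0,0,0,42],[0,0,0,0,0,0,42],[0,0,0,0,0,0,42],[0,0,0,0,0,0,42]]]'
python3 snap.py wE
```

```text
time_s: 43.35
eef_pos: [360.5, -374.8, 235.1]
ee_rot: [0.001, 0.707, 0.707, -0.0]
force: [-0.2, -0.6, -1.3]
grip_width: 0.566
grip_force: 41.6
time_s: 44.15
eef_pos: [335.3, -173.1, 233.9]
ee_rot: [-0.001, 0.707, 0.707, 0.0]
force: [-0.3, -0.5, -1.7]
grip_width: 0.562
grip_force: 41.7
time_s: 44.95
eef_pos: [335.3, 26.9, 234.0]
ee_rot: [-0.0, 0.707, 0.707, -0.0]
force: [0.6, 0.1, -1.6]
grip_width: 0.569
grip_force: 41.7
time_s: 45.75
eef_pos: [335.2, 226.9, 233.9]
ee_rot: [-0.0, 0.707, 0.707, -0.001]
force: [1.3, -0.4, -1.0]
grip_width: 0.566
grip_force: 41.7
time_s: 46.55
eef_pos: [401.9, 345.4, 156.8]
ee_rot: [-0.001, 0.683, 0.731, -0.002]
force: [-0.2, -0.3, -1.5]
grip_width: 0.565
grip_force: 41.7
time_s: 47.35
eef_pos: [402.9, 345.9, 159.6]
ee_rot: [0.0, 0.683, 0.73, 0.0]
force: [0.1, 0.4, -1.5]
grip_width: 0.568
grip_force: 41.7
47.35 [402.9 345.9 159.6] [0.    0.683 0.73  0.   ]
```

```bash
python3 - <<'E'
from h import *
a=np.deg2rad(3.8);u=np.array([np.cos(a),np.sin(a)]);v=np.array([-u[1],u[0]]);c=np.array([402.9,345.9])
def prof(z,s,t):
    g=cv2.cvtColor(rect('wE',(320,250),(480,440),z,k=2),6)
    p=c+np.outer(s,u)+np.outer(t,v);q=((p-[320,250])*2).astype('f4')
    return cv2.remap(g,q[:,0].copy(),q[:,1].copy(),1).ravel()
t=np.arange(20,60,1.)
for q in(-15,0,15):print('top along',q,dict(zip(t.astype(int).tolist(),prof(170.6,t*0+q,t).tolist())))
s=np.arange(-40,42,2.)
for q in(32,37):print('across',q,dict(zip(s.astype(int).tolist(),prof(170.6,s,s*0+q).tolist())))
E
```

```text
top along -15 {20: 198, 21: 88, 22: 44, 23: 46, 24: 55, 25: 50, 26: 49, 27: 52, 28: 55, 29: 46, 30: 92, 31: 203, 32: 139, 33: 44, 34: 42, 35: 40, 36: 40, 37: 38, 38: 79, 39: 184, 40: 106, 41: 59, 42: 50, 43: 63, 44: 83, 45: 82, 46: 82, 47: 85, 48: 83, 49: 84, 50: 83, 51: 84, 52: 85, 53: 83, 54: 82, 55: 82, 56: 85, 57: 84, 58: 85, 59: 82}
top along 0 {20: 158, 21: 160, 22: 158, 23: 162, 24: 79, 25: 79, 26: 80, 27: 79, 28: 80, 29: 76, 30: 153, 31: 250, 32: 163, 33: 74, 34: 77, 35: 67, 36: 45, 37: 53, 38: 108, 39: 177, 40: 107, 41: 64, 42: 49, 43: 92, 44: 142, 45: 143, 46: 142, 47: 142, 48: 142, 49: 142, 50: 143, 51: 143, 52: 143, 53: 143, 54: 142, 55: 142, 56: 143, 57: 143, 58: 147, 59: 89}
top along 15 {20: 38, 21: 42, 22: 38, 23: 51, 24: 67, 25: 69, 26: 71, 27: 73, 28: 77, 29: 78, 30: 73, 31: 73, 32: 75, 33: 81, 34: 82, 35: 82, 36: 80, 37: 44, 38: 113, 39: 187, 40: 110, 41: 63, 42: 46, 43: 82, 44: 126, 45: 118, 46: 114, 47: 129, 48: 134, 49: 130, 50: 129, 51: 120, 52: 121, 53: 131, 54: 129, 55: 126, 56: 129, 57: 134, 58: 134, 59: 82}
across 32 {-40: 242, -38: 243, -36: 243, -34: 243, -32: 241, -30: 241, -28: 243, -26: 244, -24: 158, -22: 42, -20: 45, -18: 73, -16: 78, -14: 188, -12: 203, -10: 180, -8: 172, -6: 175, -4: 182, -2: 166, 0: 163, 2: 161, 4: 75, 6: 73, 8: 71, 10: 77, 12: 69, 14: 74, 16: 78, 18: 83, 20: 55, 22: 93, 24: 185, 26: 241, 28: 242, 30: 242, 32: 242, 34: 242, 36: 241, 38: 240, 40: 198}
across 37 {-40: 242, -38: 242, -36: 242, -34: 241, -32: 242, -30: 243, -28: 244, -26: 243, -24: 164, -22: 38, -20: 38, -18: 66, -16: 40, -14: 43, -12: 41, -10: 41, -8: 39, -6: 42, -4: 43, -2: 58, 0: 53, 2: 48, 4: 37, 6: 59, 8: 51, 10: 44, 12: 46, 14: 46, 16: 44, 18: 43, 20: 36, 22: 40, 24: 197, 26: 243, 28: 242, 30: 242, 32: 242, 34: 242, 36: 242, 38: 240, 40: 188}
```

```bash
python3 -m crank '[[[0.06,0,0.8,0,0,0,42],[0,0,1,0,0,0,42],[0,0,1,0,0,0,42],[0,0,1,0,0,0,42],[0,0,0.9,0,0,0,42],[0,0,0.6,0,0,0,42],[0,0,0.3,0,0,0,42],[0,0,0.1,0,0,0,42]]]'
python3 -m crank '[[[0,0,0.04,0,0,0,42],[0,0,0.04,0,0,0,42],[0,0,0.03,0,0,0,42],[0,0,0.02,0,0,0,42],[0,0,0,0,0,0,42],[0,0,0,0,0,0,42],[0,0,0,0,0,0,42],[0,0,0,0,0,0,42]]]'
```

```text
time_s: 48.2
eef_pos: [402.7, 347.3, 16.6]
ee_rot: [-0.0, 0.683, 0.73, -0.0]
force: [0.6, 0.7, -0.4]
grip_width: 0.564
grip_force: 41.8
time_s: 49.0
eef_pos: [402.8, 347.3, 13.8]
ee_rot: [0.0, 0.683, 0.73, 0.0]
force: [-0.3, -0.6, -0.4]
grip_width: 0.566
grip_force: 41.8
```

```bash
python3 -m crank '[[[0,0,0.04,0,0,0,42],[0,0,0,0,0,0,42],[0,0,0,0,0,0,42],[0,0,0,0,0,0,50],[0,0,0,0,0,0,56],[0,0,0,0,0,0,62],[0,0,0,0,0,0,70],[0,0,0,0,0,0,78]]]'
python3 -m crank '[[[0,0,-0.3,0,0,0,82],[0,0,-0.7,0,0,0,84],[0,0,-1,0,0,0,84],[0,0,-1,0,0,0,84],[0,0,-1,0,0,0,84],[0,0,-1,0,0,0,84],[0,0,-1,0,0,0,84],[0,0,-1,0,0,0,84]]]'
python3 -m crank '[[[-0.5,0,0,0,0,0,84],[-0.5,0,0,0,0,0,84],[0,0,0,0,0,0,84],[0,0,0,0,0,0,84],[0,0,0,0,0,0,84],[0,0,0,0,0,0,84],[0,0,0,0,0,0,84],[0,0,0,0,0,0,84]]]'
python3 snap.py wF
python3 - <<'E'
from h import *
a=np.deg2rad(3.8);u=np.array([np.cos(a),np.sin(a)]);v=np.array([-u[1],u[0]]);c=np.array([402.5,347.5])
def prof(z,s,t):
    g=cv2.cvtColor(rect('wF',(320,250),(480,440),z,k=2),6)
    p=c+np.outer(s,u)+np.outer(t,v);q=((p-[320,250])*2).astype('f4')
    return cv2.remap(g,q[:,0].copy(),q[:,1].copy(),1).ravel()
t=np.arange(-60,62,2.);s=np.arange(-46,48,2.)
for z in (24,9):
    print(z,'along',dict(zip(t.astype(int).tolist(),prof(z,t*0+12,t).tolist())))
    for q in(-30,30):print(z,'across',q,dict(zip(s.astype(int).tolist(),prof(z,s,s*0+q).tolist())))
print('tape',circ('wF',(422,198),40,28,23.5))
t=capture('top');cv2.imwrite('pics/topF.png',t)
b=cv2.imread('pics/top0.png')
for n,(x,y) in {'vial':(410,262),'bottle':(482,206)}.items():
    p=t[y-15:y+15,x-15:x+15];m=cv2.inRange(cv2.cvtColor(p,40),(95,120,60),(125,255,255));q=np.argwhere(m).mean(0)[::-1]+[x-15,y-15]
    print(n,q,at('top',q,57 if n=='vial' else 78))
E
```

```text
time_s: 49.8
eef_pos: [402.8, 347.3, 12.7]
ee_rot: [-0.0, 0.683, 0.73, -0.0]
force: [-1.1, -0.2, 0.4]
grip_width: 0.907
grip_force: 0.0
time_s: 50.6
eef_pos: [402.7, 347.3, 189.5]
ee_rot: [0.0, 0.683, 0.73, 0.0]
force: [0.8, -0.3, 0.4]
grip_width: 0.984
grip_force: 0.0
time_s: 51.4
eef_pos: [404.4, 322.5, 187.7]
ee_rot: [-0.0, 0.683, 0.73, -0.0]
force: [0.8, -0.1, 0.6]
grip_width: 0.984
grip_force: 0.0
51.4 [404.4 322.5 187.7] [-0.     0.683  0.73  -0.   ]
24 along {-60: 226, -58: 223, -56: 225, -54: 225, -52: 222, -50: 226, -48: 103, -46: 124, -44: 52, -42: 109, -40: 87, -38: 39, -36: 50, -34: 53, -32: 52, -30: 216, -28: 71, -26: 184, -24: 194, -22: 186, -20: 183, -18: 206, -16: 209, -14: 208, -12: 205, -10: 201, -8: 199, -6: 203, -4: 191, -2: 188, 0: 186, 2: 180, 4: 173, 6: 195, 8: 182, 10: 180, 12: 172, 14: 169, 16: 104, 18: 96, 20: 97, 22: 95, 24: 58, 26: 60, 28: 111, 30: 58, 32: 66, 34: 40, 36: 34, 38: 112, 40: 105, 42: 122, 44: 124, 46: 90, 48: 72, 50: 125, 52: 210, 54: 222, 56: 221, 58: 223, 60: 221}
24 across -30 {-46: 224, -44: 223, -42: 224, -40: 223, -38: 229, -36: 134, -3
[... 1770 characters left out ...]
 46: 229}
9 across 30 {-46: 225, -44: 226, -42: 226, -40: 229, -38: 157, -36: 82, -34: 66, -32: 67, -30: 112, -28: 120, -26: 124, -24: 96, -22: 31, -20: 55, -18: 65, -16: 38, -14: 65, -12: 68, -10: 69, -8: 64, -6: 69, -4: 69, -2: 65, 0: 61, 2: 62, 4: 58, 6: 60, 8: 62, 10: 57, 12: 59, 14: 57, 16: 66, 18: 67, 20: 69, 22: 36, 24: 106, 26: 95, 28: 71, 30: 69, 32: 70, 34: 78, 36: 64, 38: 111, 40: 133, 42: 127, 44: 227, 46: 224}
tape [(np.float32(422.25), np.float32(196.75), np.float32(23.45)), (np.float32(408.25), np.float32(210.75), np.float32(22.45)), (np.float32(430.25), np.float32(213.25), np.float32(24.1))]
vial [414.5 265. ] [ 388.3 -250.7]
bottle [490.19444444 206.63888889] [ 530.6 -443.4]
```

```bash
python3 -c "
from rig import *;print(finish_job())"
```

```text
the job is handed in; nothing more can be done
None
```

The job is handed in at about 51 s, within the 139 s limit: the vial stands in the small cup, the bottle in the medium cup, the tape lies in the large cup and the bit box in the tray. After my 14 pictures ran out, the bottle, tape and bit box placements were checked by image measurement and contact force only, not by eye.

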